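# Lower the falling lid of the specimen dry-storage case

## Robot

A 6-joint arm with a two-finger parallel gripper is mounted at the origin on the work surface. World frame = base frame: x ahead of the robot, y to its left, z up, the work surface at z = 0. Lengths are in m, angles in rad, forces in N, time in s.
With the tool pointing down it reaches from about 0.35 to 0.975 m from the base axis. Payload 4.9 kg.
Tool frame: the origin (TCP) lies at the very end of the fingers, on their centre line; the grasp point (between the pads) lies 19 mm behind it; y points along the fingers, z is the direction in which the jaws open and shut, and the axes are right-handed (so a half turn about y gives the same grasp; the last joint's range is limited). The gripper opens to 85 mm and grips with 20 to 120 N. Pads are 22 mm wide; open, the fingers measure 114 mm over their backs; the gripper's body (76 mm by 85 mm) begins 54 mm behind the grasp point. The pads swing forward as they close: fully open they stand 13 mm farther back than shut.
Start: joints at [1.175, 0.053, 1.613, -0, 1.476, -0.119], TCP at [0.171, 0.601, 0.231] pointing down, gripper open.
Joint ranges: [-3.01, 3.01], [-1.01, 2.22], [0.06, 2.58], [-1.02, 4.17], [0.09, 2.62], [-3.14, 3.14]. Speed limits (rad/s): [2.57, 2.57, 3.14, 3.14, 3.14, 3.14].

## Interface

Orientations are given as a rotation vector (axis times angle).
In Python, from station import monitor, viewer, ticket gives the robot as it stands.
- The arm moves only by the tool servo_tool, never from a script. Its argument "commands" is one flat list of numbers, 7 for each row, row after row: the turn, a rotation vector about the tool's x, y, z in rad, then the shift along the tool's x, y, z in cm, then the opening, from 0 (shut) to 1 (fully open). In form: [rx, ry, rz, dx, dy, dz, claw, rx, ry, rz, dx, dy, dz, claw, ...]. A call has 1 to 20 rows; each row shifts and turns the pose as measured when the row begins, along the tool's axes as they then stand; what a row does not reach is not made up. A row lasts 1/10 s, in which the tool goes at most 50 mm and 8.59 degrees, less where a joint would pass 70% of its speed; a pose out of reach is approached as far as the arm can. A call is refused whole if a number of a shift passes 5 or a number of a turn 0.15, either way. A call with a gripper value outside its range is refused whole. The fingers move at their own pace and stop on an object; "grip_force" is the grip in N (left out, the last holds). Time passes only in rows, so rows that do not move let the fingers close. It gives the time, the measured TCP pose, the force and the opening at its end, in the units of the state.
- monitor.get_obs(): the state, without advancing time (a new reading comes with each control period).
- viewer.get_image(name): name is "scene" or "side" or "wrist"; returns a dict with "frame" (400x640x3 uint8, red, green, blue), "depth" (400x640 float32, m along the optical axis (not along the pixel's ray), 0 where there is no reading), "camera_matrix" (3x3 intrinsics, pixels), "dist_coeffs" ([k1, k2, p1, p2, k3] as OpenCV has them; the pictures are not rectified), "cam_to_world" (4x4, takes a point from camera to world coordinates). Camera axes: x right, y down, z forward; pixel columns grow to the right and rows downward; lengths in m; the calibration is good to about 2 mm. A picture is of the moment at which its call begins.
- ticket.finish_job(): hands the job in, once; it reports no verdict.
The state is a dict: "t": time; "q": joint angles; "dq": joint speeds; "effort": joint torques, N m; "tool_pos": TCP position; "tool_rot": TCP orientation; "contact_force": force on the tool from outside, world axes, zero at the start; "wrist_torque": the same for the moment, N m; "opening": finger opening in m.
Only numpy, scipy, OpenCV 4.12 (cv2) and the standard library are available. Lean on these libraries where they do the work, as an engineer would, in place of code of your own. Each camera call takes 0.05 s, during which the arm holds its last target.

## Task

The heavy metal lid of the specimen storage case stands open. Without gripping anything, tip the lid forward with a finger from behind so that it begins to fall, catch it on a finger from below on its way down, and lower it gently on that finger until it is fully shut, with no slam. Leave the other things where they are and finish clear of the case.

Things in the scene. Friction and masses are not known exactly. Their poses are not given: they have to be found in the camera images.
- case: white open-topped storage case fixed to the table, 170 mm deep (its x) x 150 mm wide (its y) x 100 mm high, walls 6 mm. Origin: centre of its underside; its x axis points from the front to the hinge side (away from the robot, give or take its yaw), z up.
- hinge_mid (a point): middle of the lid's hinge axis, at the top of the case's rear wall: 88 mm along the case's +x from its origin and 100 mm above the table. The hinge axis runs along the case's y; this point has the case's axes and does not turn with the lid.
- lid_front (a point): middle of the free edge (underside) of the lid: a flat aluminium plate 200 mm long (hinge to free edge) x 220 wide x 5 thick, about 0.42 kg, its underside in the plane of the hinge axis. Shut, it lies 100 mm above the table and overhangs the case by 35 mm at both sides and 27 mm in front, with free space below the overhang down to the table.
- lid (a joint): angle of the lid in rad: 0 shut (level on the case), 1.57 upright, 1.75 leaning back on its stop. Hinge friction lets it stay put within about 0.1 rad of upright; pushed forward beyond 1.4 rad it falls by its own weight, slowed by a worn damper: about 3 to 4 s to come down, reaching 0.65 to 0.95 rad/s, which is a slam if nothing brakes it.
- stub_block: aluminium block 60 x 80 x 14 mm with six small metal stubs (6 mm high), lying inside the case; origin centre of its underside. Bystander, loose: leave alone.
- jar: small amber jar, 48 mm across, 55 mm high, on the table in front of the case; origin centre of underside. Bystander, loose: leave alone.
- driver: screwdriver 150 mm long lying on the table in front of the case; origin at its middle, underside. Bystander, loose: leave alone.
- stub_box: cardboard box 55 x 40 x 25 mm on the table in front of the case; origin centre of underside. Bystander, loose: leave alone.
- beaker: open glass beaker 64 mm across, 75 mm high, behind the case; origin centre of underside. Bystander, loose: leave alone.
- bottle: white bottle 56 mm across, 130 mm high, behind the case; origin centre of underside. Bystander, loose: leave alone.

How it is judged:
On the way, in this order (a step that is already met when the one before it is completed fails the run):
1. the falling lid is caught: it rests on the fingers, half-way down (0.15 to 1.2 rad) (value of joint lid between 0.15 and 1.2 rad and contact force between the fingers and lid above 0.5 N), for 0.15 s.
2. the lid is still carried by the fingers when almost shut (below 0.12 rad) (value of joint lid below 0.12 rad and contact force between the fingers and lid above 0.3 N), for 0.04 s.
At the end, for the whole second after the job is handed in: the lid is fully shut (within 0.02 rad, 4 mm at its free edge) and at rest, and nothing touches it (value of joint lid below 0.02 rad and velocity of joint lid between -0.05 and 0.05 rad/s).
It fails at once if the lid slams: it closes faster than 0.5 rad/s (100 mm/s at its free edge) between 0.10 and 0.03 rad from shut (value of joint lid between 0.03 and 0.1 rad and velocity of joint lid below -0.5 rad/s).
It fails at once if the lid is gripped or forced (more than 15 N between fingers and lid) (contact force between the fingers and lid above 15 N).
It fails at once if another thing (stub block, jar, screwdriver, cardboard box, beaker or bottle) is moved by more than 25 mm or lifted (distance of any of stub_block, jar, driver, stub_box, beaker, bottle from where it was at the start of the episode above 0.025 m).
It also fails if it takes over 58 s, if anything falls off the work surface, if the arm or the gripper's body presses on something with over 40 N, if the wrist force passes 120 N, or if a joint passes its speed limit or range.

## Working session

There is one attempt and no reset: what is moved stays moved. The work goes in short steps, Python scripts to look and compute and a tool call to move; the robot and the scene stay as the last step left them, time stands still between calls to the robot, and variables do not carry over. Pictures are saved under pics/ and viewed, and the job is handed in when it is done.

Besides the shell and the picture viewer there is one more tool, called after "Emit:" by a JSON object that holds its "method" and its "body", one argument or row to a line. servo_tool: Moves the arm, as the interface text tells. Its arguments: {"type":"object","properties":{"commands":{"type":"array","items":{"type":"number"}},"grip_force":{"type":"number"}},"required":["commands"]}

```bash
mkdir -p pics; ls; python3 - <<'E'
from station import monitor, viewer, ticket
import cv2, numpy as np
print(monitor.get_obs())
for n in ["scene","side","wrist"]:
    d=viewer.get_image(n); cv2.imwrite(f"pics/{n}0.png",d["frame"][:,:,::-1]); np.savez(f"pics/{n}0.npz",**d)
    print(n,d["camera_matrix"],d["dist_coeffs"],d["cam_to_world"])
E
```

```text
pics
{'t': 0.0, 'q': array([ 1.17501947e+00,  5.33531007e-02,  1.61435871e+00,  3.93928730e-05,
        1.47600313e+00, -1.19012735e-01]), 'dq': array([ 0.00053022, -0.00093921, -0.00089833,  0.00298202, -0.0054308 ,
       -0.0019421 ]), 'effort': array([ 1.72710534e-04, -3.93683374e+01, -3.70178139e+01, -9.22297477e-05,
        7.12513283e-03, -2.86367538e-05]), 'tool_pos': array([0.1705218 , 0.60061192, 0.23002671]), 'tool_rot': array([-1.56190169,  0.21776385, -0.21685302]), 'contact_force': array([-1.23100935,  0.05920903,  0.11775966]), 'wrist_torque': array([ 0.01944368, -0.00535048,  0.00315398]), 'opening': 0.08527420541683337}
scene [[471.05001948   0.         317.90256006]
 [  0.         471.05001948 200.27517516]
 [  0.           0.           1.        ]] [-0.05140126  0.          0.          0.          0.        ] [[ 0.92352135  0.33772525 -0.18179652  0.72906064]
 [ 0.38336645 -0.79826419  0.46454757 -0.42096226]
 [ 0.0117678  -0.49871429 -0.86668655  0.8626519 ]
 [ 0.          0.          0.          1.        ]]
side [[422.440614     0.         319.00859058]
 [  0.         422.440614   196.84760459]
 [  0.           0.           1.        ]] [-0.07341424  0.          0.          0.          0.        ] [[ 0.71129672 -0.47385329  0.51915319  0.2292062 ]
 [-0.70270961 -0.46257604  0.54057619 -0.39190567]
 [-0.01600598 -0.749324   -0.66201008  0.57955441]
 [ 0.          0.          0.          1.        ]]
wrist [[297.1860044    0.         321.35033494]
 [  0.         297.1860044  197.77820987]
 [  0.           0.           1.        ]] [-0.0447305  0.         0.         0.         0.       ] [[ 0.2756957   0.91436808  0.29651796  0.09427497]
 [ 0.96124286 -0.26160499 -0.08703443  0.62315455]
 [-0.00201092  0.30902079 -0.95105316  0.37378036]
 [ 0.          0.          0.          1.        ]]
```

View pics/scene0.png

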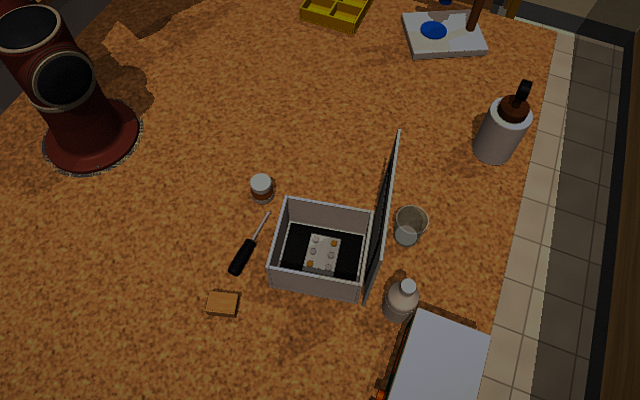

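View pics/side0.png

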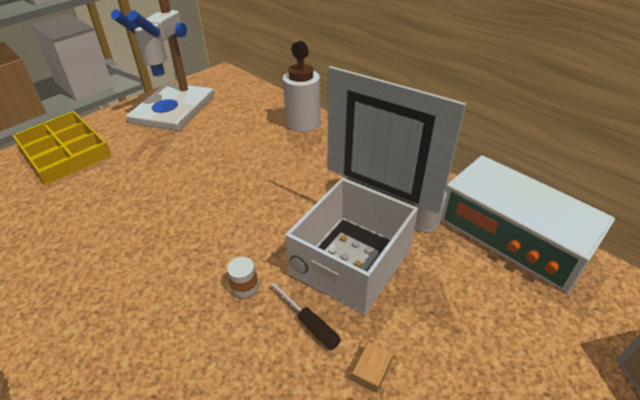

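View pics/wrist0.png

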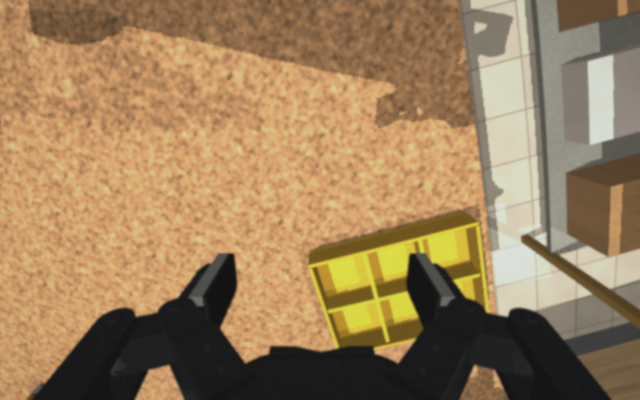

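The scene view shows the open case (rim corners about (288,198), (268,284), (360,298)), with the lid along its right side. The jar (262,188), driver (248,245) and box (222,303) are in front. The beaker (410,225) and bottle (401,300) are behind. The side view faces the lid's underside (corners about (329,68), (464,102)).

```bash
cat > h.py <<'E'
import numpy as np, cv2
def load(n): return dict(np.load(n))
def ray(d,px):
    p=cv2.undistortPoints(np.array(px,float).reshape(-1,1,2),d["camera_matrix"],d["dist_coeffs"]).reshape(-1,2)
    T=d["cam_to_world"]; return T[:3,3], np.c_[p,np.ones(len(p))]@T[:3,:3].T
def onz(d,px,z):
    o,r=ray(d,px); return o+r*((z-o[2])/r[:,2])[:,None]
def cloud(d):
    h,w=d["depth"].shape; u,v=np.meshgrid(np.arange(w),np.arange(h))
    o,r=ray(d,np.stack([u,v],-1).reshape(-1,2)); P=o+r*d["depth"].reshape(-1,1)
    return P.reshape(h,w,3)
E
python3 - <<'E'
from h import *
np.set_printoptions(precision=4,suppress=True)
s=load("pics/scene0.npz"); e=load("pics/side0.npz")
print("rim scene",onz(s,[(288,198),(268,284),(361,299),(372,209)],0.1))
print("rim side",onz(e,[(289,237),(364,258+0),(415,208),(344,180)],0.1))
C=cloud(s);D=cloud(e)
for n,p in dict(jar=(261,180),box=(222,303),beak=(410,215),bott=(408,287),stub=(322,250),driver=(248,250),lidtop=(398,135),lidbot=(367,290)).items(): print(n,C[p[1],p[0]])
# lid plane from side
m=np.zeros((400,640),np.uint8); cv2.fillConvexPoly(m,np.array([(335,78),(455,108),(440,185),(335,165)]),1)
P=D[(m>0)&(e["depth"]>0)]; c=P.mean(0); n=np.linalg.svd(P-c,full_matrices=False)[2][2]; print("lid plane",c,n, np.abs((P-c)@n).mean())
o,r=ray(e,[(329,68),(464,102),(328,176),(444,212)]); print(o+r*(((c-o)@n)/(r@n))[:,None])
for k,X,z in (("scene",s,3),("side",e,4)):
    cv2.imwrite(f"pics/{k}_z.png",cv2.resize(X["frame"][(110 if k=="scene" else 50):(340),(200 if k=="scene" else 220):(500),::-1],None,fx=2.6,fy=2.6,interpolation=cv2.INTER_CUBIC)[:600,:800])
E
```

```text
rim scene [[ 0.5156 -0.0295  0.1   ]
 [ 0.5539 -0.1965  0.1   ]
 [ 0.7085 -0.1601  0.1   ]
 [ 0.6685  0.0097  0.1   ]]
rim side [[ 0.5066 -0.0339  0.1   ]
 [ 0.556  -0.1445  0.1   ]
 [ 0.6971 -0.1345  0.1   ]
 [ 0.6687  0.0001  0.1   ]]
jar [0.4354 0.0106 0.0554]
box [ 0.4744 -0.2397  0.023 ]
beak [0.7381 0.0576 0.0444]
bott [ 0.7735 -0.1211  0.1284]
stub [ 0.6023 -0.0688  0.0186]
driver [ 0.4712 -0.1269  0.0245]
lidtop [0.6787 0.0318 0.3007]
lidbot [ 0.7144 -0.1721  0.1838]
lid plane [ 0.6944 -0.0684  0.2176] [ 0.9792  0.2008 -0.0291] 0.0010383962231506946
[[ 0.674   0.0427  0.2975]
 [ 0.7173 -0.1677  0.302 ]
 [ 0.6683  0.0399  0.0871]
 [ 0.7137 -0.1784  0.1086]]
```

View pics/scene_z.png

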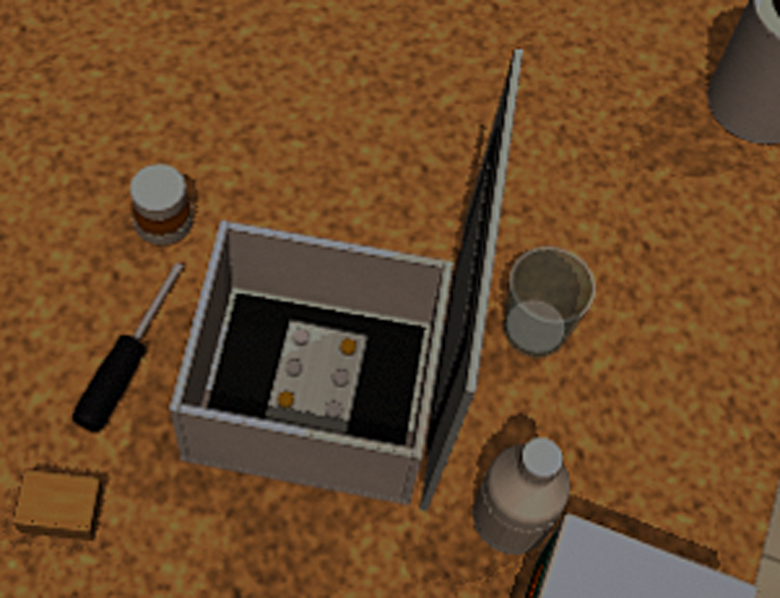

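View pics/side_z.png

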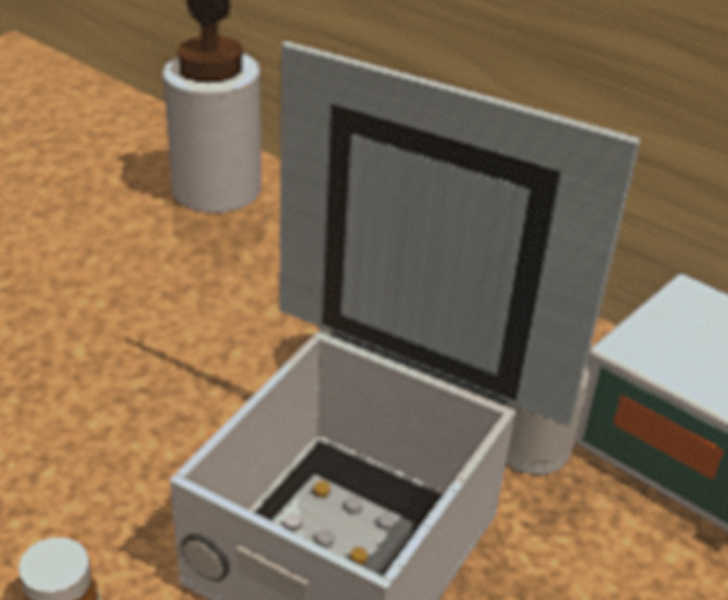

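```bash
python3 - <<'E'
from h import *
np.set_printoptions(precision=4,suppress=True)
s=load("pics/scene0.npz"); e=load("pics/side0.npz")
f=lambda l,o:[(a/2.6+o[0],b/2.6+o[1]) for a,b in l]
R=onz(s,f([(224,226),(177,408),(418,456),(450,262)],(200,110)),0.1); print("rim scene",R)
Q=onz(e,f([(320,337),(174,482),(386,586),(512,408)],(220,50)),0.1);print("rim side",Q)
for X in (R,Q):
    for i in range(4):
        d=X[(i+1)%4]-X[i]; print(np.linalg.norm(d),np.degrees(np.arctan2(d[1],d[0])))
D=cloud(e); C=cloud(s)
m=np.zeros((400,640),np.uint8); cv2.fillConvexPoly(m,np.array([(335,78),(455,108),(440,185),(335,165)]),1)
P=D[(m>0)&(e["depth"]>0)]; c=P.mean(0); n=np.linalg.svd(P-c,full_matrices=False)[2][2]
o,r=ray(e,f([(284,43),(637,138),(281,316),(577,424)],(220,50))); L=o+r*(((c-o)@n)/(r@n))[:,None]; print(L)
# objects tops
def cl(x0,x1,y0,y1,z0,z1):
    A=np.concatenate([C.reshape(-1,3),D.reshape(-1,3)]); k=(A[:,0]>x0)&(A[:,0]<x1)&(A[:,1]>y0)&(A[:,1]<y1)&(A[:,2]>z0)&(A[:,2]<z1); A=A[k]; return len(A),A.mean(0) if len(A) else 0,A.min(0),A.max(0)
print("jar",cl(.38,.49,-.04,.06,.045,.065)); print("bot",cl(.72,.85,-.2,-.08,.08,.15)); print("beak",cl(.7,.85,-.05,.12,.02,.08))
print("drv",cl(.4,.52,-.2,-.03,.01,.04)); print("box",cl(.4,.55,-.3,-.2,.015,.035))
E
```

```text
rim scene [[ 0.5115 -0.0287  0.1   ]
 [ 0.5407 -0.1684  0.1   ]
 [ 0.7    -0.1378  0.1   ]
 [ 0.6716  0.0069  0.1   ]]
rim side [[ 0.6683  0.002   0.1   ]
 [ 0.5066 -0.0291  0.1   ]
 [ 0.5361 -0.1701  0.1   ]
 [ 0.7015 -0.1352  0.1   ]]
0.1427763563858017 -78.18263513196459
0.1621920179817097 10.899139734533762
0.1474106032991104 101.10147799911142
0.16402545887013506 -167.47576892297803
0.16468825066575735 -169.13322078593416
0.14410832036747767 -78.19036715624331
0.16906311894951842 11.915142507451957
0.14115551745484092 103.59463854278468
[[ 0.6742  0.0423  0.3   ]
 [ 0.7176 -0.1693  0.3009]
 [ 0.6686  0.04    0.0975]
 [ 0.7131 -0.1757  0.1049]]
jar (874, array([0.4347, 0.0049, 0.0534]), array([ 0.4134, -0.0152,  0.045 ]), array([0.4564, 0.0291, 0.0591]))
bot (2847, array([ 0.8089, -0.1557,  0.0928]), array([ 0.7463, -0.1999,  0.08  ]), array([ 0.85  , -0.0965,  0.1348]))
beak (913, array([0.7436, 0.0357, 0.0528]), array([0.7124, 0.0009, 0.02  ]), array([0.7756, 0.0646, 0.0777]))
drv (1821, array([ 0.472 , -0.1196,  0.0209]), array([ 0.4489, -0.1797,  0.0101]), array([ 0.52  , -0.03  ,  0.0398]))
box (1854, array([ 0.4722, -0.2397,  0.024 ]), array([ 0.4415, -0.2649,  0.015 ]), array([ 0.5045, -0.2122,  0.0297]))
```

```bash
python3 - <<'E'
from station import monitor
from scipy.spatial.transform import Rotation as R
import numpy as np
np.set_printoptions(precision=3,suppress=True)
o=monitor.get_obs(); M=R.from_rotvec(o["tool_rot"]).as_matrix(); print(M)
E=R.from_euler
# desired: y = azimuth -78.5deg horizontal; options for z
t=np.radians(11.5); ux=np.array([np.cos(t),np.sin(t),0]); uy=np.array([-np.sin(t),np.cos(t),0]); zz=np.array([0,0,1.])
for nm,y,z in (("L z=+ux",-uy,ux),("L z=-ux",-uy,-ux),("L z=up",-uy,zz),("L z=dn",-uy,-zz)):
    G=np.stack([np.cross(y,z),y,z],1); print(nm,R.from_matrix(M.T@G).as_rotvec())
E
```

```text
[[ 0.962 -0.001  0.273]
 [-0.273 -0.002  0.962]
 [-0.    -1.    -0.002]]
L z=+ux [-0.849  0.852 -1.397]
L z=-ux [-1.551 -1.552  0.943]
L z=up [ 0.477  1.957 -1.954]
L z=dn [-1.537 -0.374 -0.375]
```

Emit:
{"method": "servo_tool", "body": {
  "commands": [0, 0, 0, 4.2, -1.1, -2.0, 0, 0, 0, 0, 4.2, -1.1, -2.0, 0, 0, 0, 0, 4.2, -1.1, -2.0, 0, 0, 0, 0, 4.2, -1.1, -2.0, 0, 0, 0, 0, 4.2, -1.1, -2.0, 0, 0, 0, 0, 4.2, -1.1, -2.0, 0, 0, 0, 0, 4.2, -1.1, -2.0, 0, 0, 0, 0, 4.2, -1.1, -2.0, 0, 0, 0, 0, 4.2, -1.1, -2.0, 0, 0, 0, 0, 4.2, -1.1, -2.0, 0, 0, 0, 0, 4.2, -1.1, -2.0, 0],
  "grip_force": 20
}}

```text
t: 1.25
tool_pos: [0.5639, 0.2536, 0.3486]
tool_rot: [-1.57, 0.213, -0.203]
contact_force: [0.5, 1.0, 0.0]
opening: 0.0001
```

```bash
cat > st.py <<'E'
from station import monitor
from scipy.spatial.transform import Rotation as R
import numpy as np
np.set_printoptions(precision=3,suppress=True)
H=np.array([0.691,-0.066,0.1]); t=0.2; B=np.array([[np.cos(t),np.sin(t),0],[-np.sin(t),np.cos(t),0],[0,0,1]])
def st():
    o=monitor.get_obs(); M=R.from_rotvec(o["tool_rot"]).as_matrix()
    print("t",round(o["t"],2),"q",o["q"],"pos",o["tool_pos"],"hinge-frame",B@(o["tool_pos"]-H),"F",o["contact_force"],"open",o["opening"])
    print("axes in case frame (cols x,y,z)\n",B@M); return o,M
if __name__=="__main__": st()
E
python3 st.py
```

```text
t 1.25 q [ 0.305  0.001  1.473 -0.005  1.677 -1.002] pos [0.564 0.254 0.349] hinge-frame [-0.061  0.338  0.249] F [0.518 0.966 0.047] open 7.265939120089054e-05
axes in case frame (cols x,y,z)
 [[ 0.894 -0.009  0.448]
 [-0.448 -0.006  0.894]
 [-0.005 -1.    -0.01 ]]
```

Emit:
{"method": "servo_tool", "body": {
  "commands": [-0.125, 0, -0.063, 0, 0, 0, 0, -0.125, 0, -0.063, 0, 0, 0, 0, -0.125, 0, -0.063, 0, 0, 0, 0, -0.125, 0, -0.063, 0, 0, 0, 0]
}}

```text
t: 1.65
tool_pos: [0.5734, 0.2391, 0.3532]
tool_rot: [-2.112, 0.081, -0.398]
contact_force: [0.3, 0.0, -0.5]
opening: -0.0001
```

```bash
python3 st.py
```

```text
t 1.65 q [ 0.511  0.13   1.407 -0.565  1.783 -0.84 ] pos [0.573 0.239 0.353] hinge-frame [-0.055  0.322  0.253] F [ 0.317  0.036 -0.506] open -8.095368079358674e-05
axes in case frame (cols x,y,z)
 [[ 0.884 -0.013  0.468]
 [-0.396 -0.554  0.732]
 [ 0.25  -0.832 -0.495]]
```

```bash
cat > plan.py <<'E'
import sys; from st import *
def plan(pos,ydir,zdir,n,case=True,rotn=None):
    """pos hinge frame; ydir,zdir in case frame"""
    o,M=st(); Mc=B@M; p=B@(o["tool_pos"]-H)
    y=np.array(ydir,float); y/=np.linalg.norm(y); z=np.array(zdir,float); z-=y*(z@y); z/=np.linalg.norm(z)
    G=np.stack([np.cross(y,z),y,z],1); rv=R.from_matrix(Mc.T@G).as_rotvec()
    print("total turn",rv,np.linalg.norm(rv),"n rows turn >=",np.linalg.norm(rv)/0.149,"dist",np.linalg.norm(np.array(pos)-p))
    d=(np.array(pos)-p)/n; rn=rotn or n; Mk=Mc
    for k in range(n):
        print("row",k,np.round(rv/rn if k<rn else 0*rv,3),np.round(Mk.T@d*100,2))
        if k<rn: Mk=Mk@R.from_rotvec(rv/rn).as_matrix()
if __name__=="__main__":
    a=eval(sys.argv[1]); plan(*a)
E
python3 - <<'E'
from plan import *
from h import *
C=np.concatenate([cloud(load("pics/scene0.npz")).reshape(-1,3),cloud(load("pics/side0.npz")).reshape(-1,3)])
k=(C[:,0]>.6)&(C[:,0]<1.1)&(C[:,1]>-.6)&(C[:,1]<-.2)&(C[:,2]>.06)&(C[:,2]<.3); A=(C[k]-H)@B.T
print("device case frame",A.min(0),A.max(0),np.percentile(A,[2,98],axis=0))
for n,p in dict(jar=(.435,.005,0),box=(.472,-.24,0),bott=(.777,-.12,0),beak=(.7436,.036,0)).items(): print(n,B@(np.array(p)-H))
c,s=np.cos(.26),np.sin(.26)
plan((-0.05,-0.20,0.2),(0,c,-s),(0,s,c),20,rotn=16)
E
```

```text
device case frame [-0.05 -0.43 -0.04] [ 0.207 -0.153 -0.005] [[ 0.047 -0.347 -0.036]
 [ 0.194 -0.162 -0.008]]
jar [-0.237  0.12  -0.1  ]
box [-0.249 -0.127 -0.1  ]
bott [ 0.074 -0.07  -0.1  ]
beak [ 0.072  0.09  -0.1  ]
t 1.65 q [ 0.511  0.13   1.407 -0.565  1.783 -0.84 ] pos [0.573 0.239 0.353] hinge-frame [-0.055  0.322  0.253] F [ 0.317  0.036 -0.506] open -8.095368079358674e-05
axes in case frame (cols x,y,z)
 [[ 0.884 -0.013  0.468]
 [-0.396 -0.554  0.732]
 [ 0.25  -0.832 -0.495]]
total turn [ 1.858 -0.342  0.452] 1.943099258122023 n rows turn >= 13.040934618268611 dist 0.5250939150477152
row 0 [ 0.116 -0.021  0.028] [ 0.99  1.67 -1.77]
row 1 [ 0.116 -0.021  0.028] [ 0.99  1.42 -1.97]
row 2 [ 0.116 -0.021  0.028] [ 0.98  1.16 -2.14]
row 3 [ 0.116 -0.021  0.028] [ 0.97  0.87 -2.28]
row 4 [ 0.116 -0.021  0.028] [ 0.94  0.57 -2.39]
row 5 [ 0.116 -0.021  0.028] [ 0.9   0.27 -2.45]
row 6 [ 0.116 -0.021  0.028] [ 0.85 -0.05 -2.49]
row 7 [ 0.116 -0.021  0.028] [ 0.79 -0.36 -2.48]
row 8 [ 0.116 -0.021  0.028] [ 0.72 -0.67 -2.44]
row 9 [ 0.116 -0.021  0.028] [ 0.65 -0.96 -2.36]
row 10 [ 0.116 -0.021  0.028] [ 0.56 -1.25 -2.24]
row 11 [ 0.116 -0.021  0.028] [ 0.48 -1.51 -2.09]
row 12 [ 0.116 -0.021  0.028] [ 0.39 -1.76 -1.91]
row 13 [ 0.116 -0.021  0.028] [ 0.3  -1.98 -1.7 ]
row 14 [ 0.116 -0.021  0.028] [ 0.21 -2.17 -1.46]
row 15 [ 0.116 -0.021  0.028] [ 0.11 -2.33 -1.21]
row 16 [ 0. -0.  0.] [ 0.02 -2.46 -0.93]
row 17 [ 0. -0.  0.] [ 0.02 -2.46 -0.93]
row 18 [ 0. -0.  0.] [ 0.02 -2.46 -0.93]
row 19 [ 0. -0.  0.] [ 0.02 -2.46 -0.93]
```

```bash
python3 plan.py "((-0.18,0.05,0.25),(0,0,-1),(0,1,0),9,True,5)" | tail -12
```

```text
[-0.396 -0.554  0.732]
 [ 0.25  -0.832 -0.495]]
total turn [ 0.579 -0.476  0.131] 0.7608276476608705 n rows turn >= 5.106225823227319 dist 0.2998531017610105
row 0 [ 0.116 -0.095  0.026] [-0.04  1.72 -2.85]
row 1 [ 0.116 -0.095  0.026] [-0.28  1.39 -3.02]
row 2 [ 0.116 -0.095  0.026] [-0.54  1.04 -3.12]
row 3 [ 0.116 -0.095  0.026] [-0.82  0.7  -3.15]
row 4 [ 0.116 -0.095  0.026] [-1.1   0.36 -3.12]
row 5 [ 0. -0.  0.] [-1.39  0.04 -3.03]
row 6 [ 0. -0.  0.] [-1.39  0.04 -3.03]
row 7 [ 0. -0.  0.] [-1.39  0.04 -3.03]
row 8 [ 0. -0.  0.] [-1.39  0.04 -3.03]
```

Emit:
{"method": "servo_tool", "body": {
  "commands": [0.11, -0.09, 0.025, 0, 1.7, -2.9, 0, 0.11, -0.09, 0.025, -0.3, 1.4, -3.0, 0, 0.11, -0.09, 0.025, -0.6, 1.0, -3.1, 0, 0.11, -0.09, 0.025, -0.9, 0.7, -3.2, 0, 0.11, -0.09, 0.025, -1.1, 0.4, -3.1, 0, 0, 0, 0, -1.4, 0, -3.0, 0, 0, 0, 0, -1.4, 0, -3.0, 0, 0, 0, 0, -1.4, 0, -3.0, 0, 0, 0, 0, -1.4, 0, -3.0, 0]
}}

```text
t: 2.55
tool_pos: [0.4985, -0.0504, 0.339]
tool_rot: [-1.591, -0.148, 0.175]
contact_force: [-0.1, -0.5, -0.3]
opening: -0.0001
```

```bash
python3 plan.py "((-0.16,-0.27,0.22),(0,np.cos(.26),-np.sin(.26)),(0,np.sin(.26),np.cos(.26)),14,True,11)"
```

```text
t 2.55 q [-0.232 -0.28   1.743 -0.03   1.687 -2.012] pos [ 0.498 -0.05   0.339] hinge-frame [-0.186  0.054  0.239] F [-0.117 -0.453 -0.282] open -0.0001398005474185569
axes in case frame (cols x,y,z)
 [[ 1.    -0.02  -0.005]
 [ 0.005 -0.024  1.   ]
 [-0.02  -1.    -0.024]]
total turn [ 1.335 -0.009 -0.021] 1.3348685275268184 n rows turn >= 8.958849178032338 dist 0.32509753539435393
row 0 [ 0.121 -0.001 -0.002] [ 0.17  0.19 -2.31]
row 1 [ 0.121 -0.001 -0.002] [ 0.17 -0.09 -2.31]
row 2 [ 0.121 -0.001 -0.002] [ 0.17 -0.37 -2.29]
row 3 [ 0.121 -0.001 -0.002] [ 0.17 -0.65 -2.22]
row 4 [ 0.121 -0.001 -0.002] [ 0.17 -0.91 -2.13]
row 5 [ 0.121 -0.001 -0.002] [ 0.17 -1.16 -2.  ]
row 6 [ 0.121 -0.001 -0.002] [ 0.17 -1.39 -1.85]
row 7 [ 0.121 -0.001 -0.002] [ 0.17 -1.61 -1.67]
row 8 [ 0.121 -0.001 -0.002] [ 0.17 -1.8  -1.46]
row 9 [ 0.121 -0.001 -0.002] [ 0.18 -1.96 -1.23]
row 10 [ 0.121 -0.001 -0.002] [ 0.18 -2.09 -0.99]
row 11 [ 0. -0. -0.] [ 0.18 -2.2  -0.73]
row 12 [ 0. -0. -0.] [ 0.18 -2.2  -0.73]
row 13 [ 0. -0. -0.] [ 0.18 -2.2  -0.73]
```

Emit:
{"method": "servo_tool", "body": {
  "commands": [0.12, 0, 0, 0.2, 0.2, -2.3, 0, 0.12, 0, 0, 0.2, -0.1, -2.3, 0, 0.12, 0, 0, 0.2, -0.4, -2.3, 0, 0.12, 0, 0, 0.2, -0.6, -2.2, 0, 0.12, 0, 0, 0.2, -0.9, -2.1, 0, 0.12, 0, 0, 0.2, -1.2, -2, 0]
}}

```text
t: 3.15
tool_pos: [0.5376, -0.1881, 0.3349]
tool_rot: [-0.85, -0.08, 0.197]
contact_force: [0.7, 1.5, 0.7]
opening: -0.0002
```

```bash
python3 plan.py "((-0.16,-0.27,0.22),(0,np.cos(.26),-np.sin(.26)),(0,np.sin(.26),np.cos(.26)),8,True,6)"
```

```text
t 3.15 q [-0.676  0.172  1.426  0.494  2.084 -2.324] pos [ 0.538 -0.188  0.335] hinge-frame [-0.175 -0.089  0.235] F [0.709 1.547 0.684] open -0.0001989622444098512
axes in case frame (cols x,y,z)
 [[ 1.    -0.01   0.001]
 [ 0.006  0.658  0.753]
 [-0.008 -0.753  0.658]]
total turn [ 0.593 -0.004 -0.01 ] 0.5928036138409007 n rows turn >= 3.978547743898663 dist 0.18200265194132204
row 0 [ 0.099 -0.001 -0.002] [ 0.17 -1.35 -1.82]
row 1 [ 0.099 -0.001 -0.002] [ 0.17 -1.52 -1.68]
row 2 [ 0.099 -0.001 -0.002] [ 0.17 -1.68 -1.52]
row 3 [ 0.099 -0.001 -0.002] [ 0.18 -1.82 -1.35]
row 4 [ 0.099 -0.001 -0.002] [ 0.18 -1.95 -1.16]
row 5 [ 0.099 -0.001 -0.002] [ 0.18 -2.05 -0.97]
row 6 [ 0. -0. -0.] [ 0.18 -2.14 -0.76]
row 7 [ 0. -0. -0.] [ 0.18 -2.14 -0.76]
```

Emit:
{"method": "servo_tool", "body": {
  "commands": [0.1, 0, 0, 0.2, -1.4, -1.8, 0, 0.1, 0, 0, 0.2, -1.5, -1.7, 0, 0.1, 0, 0, 0.2, -1.7, -1.5, 0, 0.1, 0, 0, 0.2, -1.8, -1.4, 0, 0.1, 0, 0, 0.2, -2, -1.2, 0, 0.1, 0, 0, 0.2, -2.1, -1, 0, 0, 0, 0, 0.2, -2.1, -0.8, 0, 0, 0, 0, 0.2, -2.1, -0.8, 0]
}}

```text
t: 3.95
tool_pos: [0.5899, -0.3738, 0.3057]
tool_rot: [-0.217, -0.008, 0.201]
contact_force: [-0.0, 0.6, 0.8]
opening: -0.0001
```

```bash
python3 st.py; python3 - <<'E'
from station import viewer
import cv2
for n in ["scene","side"]:
    cv2.imwrite(f"pics/{n}1.png",viewer.get_image(n)["frame"][:,:,::-1])
E
```

```text
t 3.95 q [-0.864  0.818  0.866  0.99   2.542 -2.11 ] pos [ 0.59  -0.374  0.306] hinge-frame [-0.16  -0.282  0.206] F [-0.016  0.6    0.794] open -0.00011840310783423182
axes in case frame (cols x,y,z)
 [[ 1.    -0.003  0.014]
 [-0.     0.977  0.214]
 [-0.014 -0.214  0.977]]
```

View pics/scene1.png

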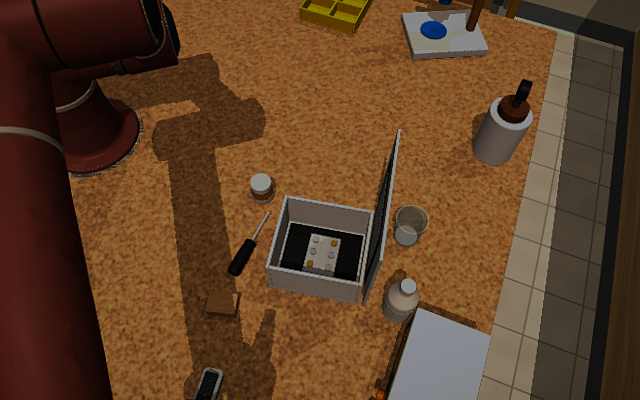

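View pics/side1.png

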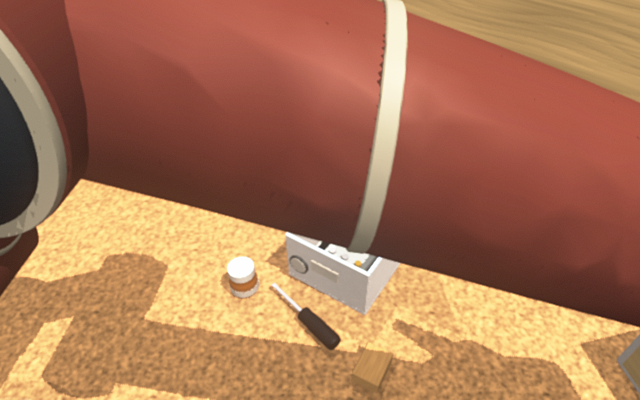

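```bash
python3 plan.py "((-0.17,-0.24,0.05),(.42,.88,-.22),(0,0,1),8,True,5)" | tail -9
```

```text
total turn [-0.004  0.08  -0.436] 0.44337510355816784 n rows turn >= 2.975671835960858 dist 0.1593003144392915
row 0 [-0.001  0.016 -0.087] [-0.09  0.93 -1.76]
row 1 [-0.001  0.016 -0.087] [-0.14  0.92 -1.76]
row 2 [-0.001  0.016 -0.087] [-0.19  0.9  -1.76]
row 3 [-0.001  0.016 -0.087] [-0.24  0.89 -1.77]
row 4 [-0.001  0.016 -0.087] [-0.29  0.87 -1.77]
row 5 [-0.  0. -0.] [-0.33  0.84 -1.77]
row 6 [-0.  0. -0.] [-0.33  0.84 -1.77]
row 7 [-0.  0. -0.] [-0.33  0.84 -1.77]
```

Emit:
{"method": "servo_tool", "body": {
  "commands": [0, 0.02, -0.09, -0.1, 0.9, -1.8, 0, 0, 0.02, -0.09, -0.1, 0.9, -1.8, 0, 0, 0.02, -0.09, -0.2, 0.9, -1.8, 0, 0, 0.02, -0.09, -0.2, 0.9, -1.8, 0, 0, 0.02, -0.09, -0.3, 0.9, -1.8, 0, 0, 0, 0, -0.3, 0.8, -1.8, 0, 0, 0, 0, -0.3, 0.8, -1.8, 0, 0, 0, 0, -0.3, 0.8, -1.8, 0]
}}

```text
t: 4.85
tool_pos: [0.5741, -0.3327, 0.1448]
tool_rot: [-0.228, 0.039, -0.273]
contact_force: [0.9, -0.7, -0.0]
opening: 0.0
```

```bash
python3 plan.py "((-0.16,-0.16,-0.02),(.42,.88,-.22),(0,0,1),6,True,5)" 
```

```text
t 4.85 q [-0.967  0.689  1.345  0.998  2.043 -2.251] pos [ 0.574 -0.333  0.145] hinge-frame [-0.168 -0.238  0.045] F [ 0.939 -0.698 -0.045] open 7.3031963339877395e-06
axes in case frame (cols x,y,z)
 [[ 0.889  0.444  0.111]
 [-0.457  0.867  0.2  ]
 [-0.008 -0.228  0.974]]
total turn [ 0.008 -0.014  0.027] 0.03166859953677624 n rows turn >= 0.21254093648843114 dist 0.10181416281709643
row 0 [ 0.002 -0.003  0.005] [-0.48  1.43 -0.78]
row 1 [ 0.002 -0.003  0.005] [-0.47  1.43 -0.78]
row 2 [ 0.002 -0.003  0.005] [-0.46  1.43 -0.78]
row 3 [ 0.002 -0.003  0.005] [-0.46  1.43 -0.78]
row 4 [ 0.002 -0.003  0.005] [-0.45  1.44 -0.78]
row 5 [ 0. -0.  0.] [-0.45  1.44 -0.78]
```

Emit:
{"method": "servo_tool", "body": {
  "commands": [0, 0, 0, -0.5, 1.4, -0.8, 0, 0, 0, 0, -0.5, 1.4, -0.8, 0, 0, 0, 0, -0.5, 1.4, -0.8, 0, 0, 0, 0, -0.5, 1.4, -0.8, 0, 0, 0, 0, -0.5, 1.4, -0.8, 0, 0, 0, 0, -0.5, 1.4, -0.8, 0]
}}

```text
t: 5.45
tool_pos: [0.5648, -0.2495, 0.0726]
tool_rot: [-0.229, 0.038, -0.268]
contact_force: [0.3, -0.1, -0.1]
opening: 0.0001
```

```bash
python3 - <<'E'
from plan import *
from station import viewer
import cv2
d=viewer.get_image("scene"); cv2.imwrite("pics/scene2.png",cv2.resize(d["frame"][150:400,150:480,::-1],None,fx=2.4,fy=2.4,interpolation=cv2.INTER_CUBIC)[:600,:800]); np.savez("pics/scene2.npz",**d)
plan((-0.17,-0.18,0.17),(.42,.88,-.22),(0,0,1),5)
E
```

```text
t 5.5 q [-0.908  0.679  1.521  0.977  1.916 -2.371] pos [ 0.564 -0.247  0.07 ] hinge-frame [-0.161 -0.152 -0.03 ] F [-0.321  0.648 -2.404] open 0.0002503811158917521
axes in case frame (cols x,y,z)
 [[ 0.892  0.437  0.112]
 [-0.451  0.87   0.197]
 [-0.011 -0.226  0.974]]
total turn [ 0.006 -0.016  0.02 ] 0.02626247524276309 n rows turn >= 0.17625822310579256 dist 0.20191329729326127
row 0 [ 0.001 -0.003  0.004] [ 0.05 -1.48  3.76]
row 1 [ 0.001 -0.003  0.004] [ 0.05 -1.47  3.76]
row 2 [ 0.001 -0.003  0.004] [ 0.06 -1.47  3.76]
row 3 [ 0.001 -0.003  0.004] [ 0.06 -1.46  3.76]
row 4 [ 0.001 -0.003  0.004] [ 0.07 -1.46  3.77]
```

View pics/scene2.png

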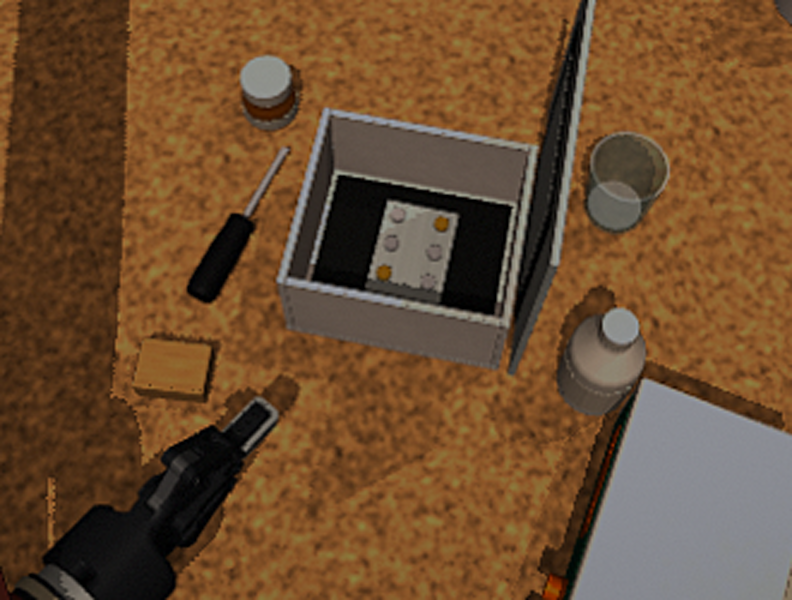

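```bash
cat > lid.py <<'E'
from h import *; from st import H,B
def angle(d):
    P=(cloud(d)-H)@B.T; P=P[d["depth"]>0]
    r=np.hypot(P[:,0],P[:,2]); k=(P[:,1]>-.02)&(P[:,1]<.1)&(r>.08)&(r<.203)&(P[:,2]>.012)&(P[:,0]<.04)
    a=np.arctan2(P[k][:,2],-P[k][:,0]); return k.sum(),np.median(a),np.median(a-np.arcsin(.005/r[k])),np.percentile(a,[10,90])
if __name__=="__main__":
    import sys
    if len(sys.argv)>1: d=load(sys.argv[1])
    else:
        from station import viewer; d=viewer.get_image("scene")
        import glob; n=len(glob.glob("pics/f*.png")); cv2.imwrite(f"pics/f{n:02d}.png",d["frame"][:,:,::-1])
    print("lid",angle(d))
E
python3 lid.py pics/scene2.npz; python3 - <<'E'
from h import *; from lid import *
d=load("pics/side0.npz"); print(angle(d)); print(onz(load("pics/scene2.npz"),[(263.3,317.5)],.08))
E
python3 plan.py "((-0.1,-0.20,0.17),(.42,.88,-.22),(0,0,1),5)"|tail -5
```

```text
lid (np.int64(688), np.float64(1.5944689089597954), np.float64(1.5660095710048356), array([1.576, 1.613]))
(np.int64(4745), np.float64(1.595080504699279), np.float64(1.5588958149755854), array([1.581, 1.607]))
[[ 0.568 -0.247  0.08 ]]
row 0 [ 0.001 -0.003  0.004] [ 1.47 -1.21  3.84]
row 1 [ 0.001 -0.003  0.004] [ 1.48 -1.21  3.83]
row 2 [ 0.001 -0.003  0.004] [ 1.49 -1.21  3.83]
row 3 [ 0.001 -0.003  0.004] [ 1.5  -1.21  3.83]
row 4 [ 0.001 -0.003  0.004] [ 1.5  -1.22  3.82]
```

Emit:
{"method": "servo_tool", "body": {
  "commands": [0, 0, 0, 1.5, -1.2, 3.8, 0, 0, 0, 0, 1.5, -1.2, 3.8, 0, 0, 0, 0, 1.5, -1.2, 3.8, 0, 0, 0, 0, 1.5, -1.2, 3.8, 0, 0, 0, 0, 1.5, -1.2, 3.8, 0]
}}

```text
t: 6.0
tool_pos: [0.6333, -0.278, 0.2637]
tool_rot: [-0.211, 0.06, -0.263]
contact_force: [0.8, -1.6, -0.3]
opening: -0.0002
```

```bash
python3 plan.py "((0.04,-0.17,0.17),(.42,.88,-.22),(0,0,1),6)"
```

```text
t 6.0 q [-0.861  0.558  1.321  1.138  2.05  -2.022] pos [ 0.633 -0.278  0.264] hinge-frame [-0.099 -0.196  0.164] F [ 0.775 -1.578 -0.291] open -0.0002019314064147057
axes in case frame (cols x,y,z)
 [[ 0.892  0.434  0.124]
 [-0.45   0.875  0.178]
 [-0.031 -0.215  0.976]]
total turn [-0.006 -0.035  0.015] 0.03846488050144537 n rows turn >= 0.2581535604123851 dist 0.14123850396592588
row 0 [-0.001 -0.006  0.002] [1.86 1.36 0.47]
row 1 [-0.001 -0.006  0.002] [1.87 1.36 0.46]
row 2 [-0.001 -0.006  0.002] [1.87 1.35 0.45]
row 3 [-0.001 -0.006  0.002] [1.88 1.35 0.44]
row 4 [-0.001 -0.006  0.002] [1.88 1.34 0.43]
row 5 [-0.001 -0.006  0.002] [1.89 1.34 0.42]
```

Emit:
{"method": "servo_tool", "body": {
  "commands": [0, 0, 0, 1.9, 1.2, 0.4, 0, 0, 0, 0, 1.9, 1.2, 0.4, 0, 0, 0, 0, 1.9, 1.2, 0.4, 0, 0, 0, 0, 1.9, 1.2, 0.4, 0, 0, 0, 0, 1.9, 1.2, 0.4, 0, 0, 0, 0, 1.9, 1.2, 0.4, 0]
}}

```text
t: 6.6
tool_pos: [0.7693, -0.2376, 0.2815]
tool_rot: [-0.222, 0.042, -0.268]
contact_force: [0.8, 0.2, 0.5]
opening: -0.0001
```

```bash
python3 plan.py "((0.05,-0.09,0.165),(.42,.88,-.22),(0,0,1),5)"; python3 lid.py
```

```text
t 6.6 q [-0.709  0.708  1.068  1.24   1.941 -1.877] pos [ 0.769 -0.238  0.282] hinge-frame [ 0.043 -0.184  0.182] F [0.814 0.243 0.516] open -5.809072907816299e-05
axes in case frame (cols x,y,z)
 [[ 0.891  0.44   0.112]
 [-0.454  0.87   0.193]
 [-0.012 -0.223  0.975]]
total turn [ 0.003 -0.017  0.022] 0.0285320775001552 n rows turn >= 0.19149045302117584 dist 0.09550869683643293
row 0 [ 0.001 -0.003  0.004] [-0.72  1.77  0.06]
row 1 [ 0.001 -0.003  0.004] [-0.71  1.77  0.06]
row 2 [ 0.001 -0.003  0.004] [-0.7   1.78  0.06]
row 3 [ 0.001 -0.003  0.004] [-0.69  1.78  0.06]
row 4 [ 0.001 -0.003  0.004] [-0.68  1.78  0.06]
lid (np.int64(679), np.float64(1.5944506478766145), np.float64(1.565699145005428), array([1.577, 1.612]))
```

View pics/f00.png

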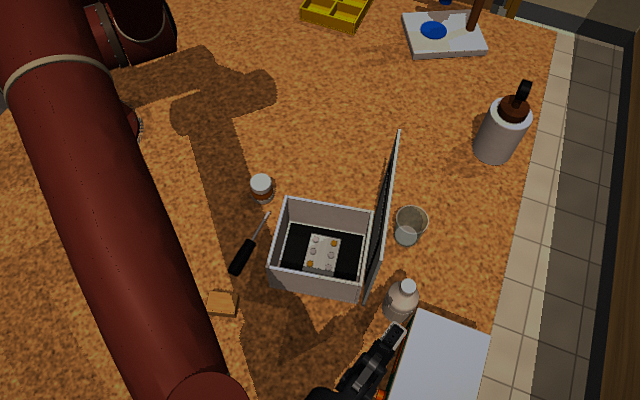

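Emit:
{"method": "servo_tool", "body": {
  "commands": [0, 0, 0, -0.7, 1.8, 0, 0, 0, 0, 0, -0.7, 1.8, 0, 0, 0, 0, 0, -0.7, 1.8, 0, 0, 0, 0, 0, -0.7, 1.8, 0, 0, 0, 0, 0, -0.7, 1.8, 0, 0]
}}

```text
t: 7.15
tool_pos: [0.7617, -0.1394, 0.2612]
tool_rot: [-0.224, 0.037, -0.268]
contact_force: [0.8, 0.4, -0.5]
opening: -0.0003
```

```bash
python3 st.py; python3 lid.py
```

```text
t 7.15 q [-0.621  0.593  1.271  1.242  1.831 -1.94 ] pos [ 0.762 -0.139  0.261] hinge-frame [ 0.055 -0.086  0.161] F [ 0.778  0.353 -0.463] open -0.00030114386696722444
axes in case frame (cols x,y,z)
 [[ 0.891  0.44   0.108]
 [-0.453  0.869  0.197]
 [-0.007 -0.224  0.975]]
lid (np.int64(682), np.float64(1.5945060910734197), np.float64(1.5657728310210435), array([1.577, 1.612]))
```

View pics/f01.png

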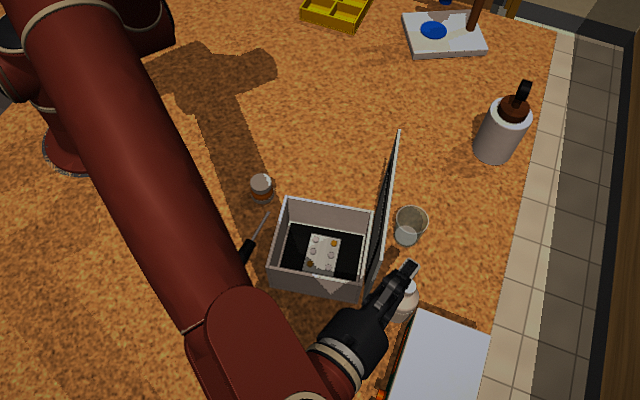

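Emit:
{"method": "servo_tool", "body": {
  "commands": [0, 0, 0, -0.9, -0.45, -0.1, 0, 0, 0, 0, -0.6, -0.3, -0.1, 0, 0, 0, 0, -0.6, -0.3, -0.1, 0, 0, 0, 0, -0.6, -0.3, -0.1, 0, 0, 0, 0, -0.6, -0.3, -0.1, 0]
}}

```text
t: 7.7
tool_pos: [0.7224, -0.1464, 0.2602]
tool_rot: [-0.223, 0.037, -0.267]
contact_force: [1.3, 0.5, -0.9]
opening: 0.0001
```

```bash
python3 st.py; python3 lid.py
```

```text
t 7.7 q [-0.658  0.531  1.36   1.22   1.857 -1.98 ] pos [ 0.722 -0.146  0.26 ] hinge-frame [ 0.015 -0.085  0.16 ] F [ 1.288  0.544 -0.897] open 9.691355108788285e-05
axes in case frame (cols x,y,z)
 [[ 0.892  0.439  0.107]
 [-0.452  0.87   0.197]
 [-0.007 -0.224  0.975]]
lid (np.int64(440), np.float64(1.5121512996798676), np.float64(1.4861911228296658), array([1.493, 1.533]))
```

Emit:
{"method": "servo_tool", "body": {
  "commands": [0, 0, 0, -0.7, -0.35, -0.1, 0, 0, 0, 0, -0.7, -0.35, -0.1, 0, 0, 0, 0, -0.7, -0.35, -0.1, 0, 0, 0, 0, -0.5, -0.25, -0.1, 0]
}}

```text
t: 8.15
tool_pos: [0.6908, -0.1544, 0.2591]
tool_rot: [-0.224, 0.037, -0.268]
contact_force: [0.8, 0.4, -0.6]
opening: -0.0002
```

```bash
python3 st.py; python3 lid.py
```

```text
t 8.15 q [-0.693  0.486  1.425  1.2    1.879 -2.01 ] pos [ 0.691 -0.154  0.259] hinge-frame [-0.018 -0.087  0.159] F [ 0.782  0.428 -0.552] open -0.00023507251059025084
axes in case frame (cols x,y,z)
 [[ 0.891  0.44   0.108]
 [-0.453  0.869  0.197]
 [-0.007 -0.224  0.974]]
lid (np.int64(1578), np.float64(1.325590210187113), np.float64(1.2925567771899948), array([1.313, 1.344]))
```

Emit:
{"method": "servo_tool", "body": {
  "commands": [0, 0, 0, 0, -3.6, 0, 0, 0, 0, 0, 0, -3.6, 0, 0, 0, 0, 0, -2.8, -1.2, -2.0, 0, 0, 0, 0, -2.8, -1.2, -2.0, 0, 0, 0, 0, -2.4, -1.0, -1.8, 0]
}}

```text
t: 8.7
tool_pos: [0.5797, -0.2473, 0.2297]
tool_rot: [-0.227, 0.031, -0.262]
contact_force: [-0.7, -0.2, -0.4]
opening: -0.0001
```

```bash
python3 st.py; python3 lid.py
```

```text
t 8.7 q [-0.89   0.468  1.503  1.07   2.024 -2.162] pos [ 0.58  -0.247  0.23 ] hinge-frame [-0.145 -0.156  0.13 ] F [-0.741 -0.247 -0.425] open -8.143776230335953e-05
axes in case frame (cols x,y,z)
 [[ 0.895  0.435  0.102]
 [-0.447  0.872  0.202]
 [-0.001 -0.227  0.974]]
lid (np.int64(2134), np.float64(1.2203869787516517), np.float64(1.1873426219402519), array([1.212, 1.239]))
```

Emit:
{"method": "servo_tool", "body": {
  "commands": [0, 0, 0, 0, 3.8, 0.7, 0, 0, 0, 0, 0, 3.7, 0.7, 0]
}}

```text
t: 8.95
tool_pos: [0.595, -0.178, 0.2223]
tool_rot: [-0.223, 0.04, -0.271]
contact_force: [0.6, 0.8, -0.5]
opening: 0.0002
```

```bash
python3 st.py; python3 lid.py
```

```text
t 8.95 q [-0.81   0.403  1.606  1.11   1.937 -2.149] pos [ 0.595 -0.178  0.222] hinge-frame [-0.116 -0.091  0.122] F [ 0.64   0.843 -0.481] open 0.00022353252758722868
axes in case frame (cols x,y,z)
 [[ 0.89   0.442  0.11 ]
 [-0.456  0.868  0.195]
 [-0.009 -0.224  0.975]]
lid (np.int64(2469), np.float64(1.1563012086177429), np.float64(1.1223836324440175), array([1.147, 1.175]))
```

Emit:
{"method": "servo_tool", "body": {
  "commands": [0, 0, 0, 0, 0, 0, 0, 0, 0, 0, 0, 0, 0, 0, 0, 0, 0, 0, 0, 0, 0]
}}

```text
t: 9.3
tool_pos: [0.5951, -0.1715, 0.2225]
tool_rot: [-0.221, 0.04, -0.263]
contact_force: [-0.3, -0.3, 0.2]
opening: -0.0003
```

```bash
python3 st.py; python3 lid.py
```

```text
t 9.3 q [-0.801  0.4    1.611  1.112  1.937 -2.148] pos [ 0.595 -0.172  0.223] hinge-frame [-0.115 -0.084  0.123] F [-0.26  -0.263  0.165] open -0.0002896754278956408
axes in case frame (cols x,y,z)
 [[ 0.894  0.435  0.109]
 [-0.448  0.873  0.194]
 [-0.011 -0.222  0.975]]
lid (np.int64(2964), np.float64(1.0393845495033887), np.float64(1.0050793696855047), array([1.03 , 1.057]))
```

```bash
ls pics | tail -3; python3 -c "
import cv2,glob
f=sorted(glob.glob('pics/f*.png'))[-1]; i=cv2.imread(f)[120:350,200:500]; cv2.imwrite('pics/z1.png',cv2.resize(i,None,fx=2.5,fy=2.5,interpolation=cv2.INTER_CUBIC))"
```

```text
side_z.png
wrist0.npz
wrist0.png
```

View pics/z1.png

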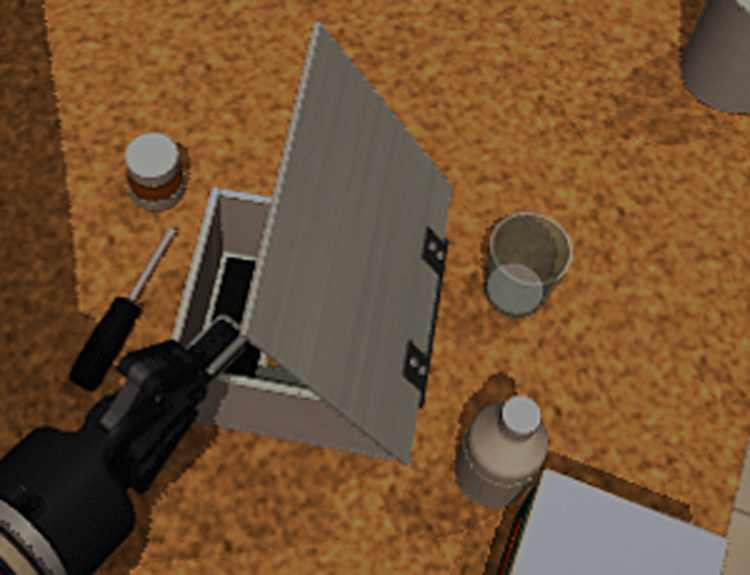

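Emit:
{"method": "servo_tool", "body": {
  "commands": [0, 0, 0, -0.2, 0, -0.2, 0, 0, 0, 0, -0.2, 0, -0.2, 0, 0, 0, 0, -0.2, 0, -0.2, 0, 0, 0, 0, -0.2, 0, -0.2, 0]
}}

```text
t: 9.75
tool_pos: [0.5865, -0.1738, 0.2147]
tool_rot: [-0.222, 0.039, -0.265]
contact_force: [0.0, -0.9, 0.4]
opening: 0.0001
```

```bash
python3 st.py; python3 lid.py
```

```text
t 9.75 q [-0.813  0.398  1.627  1.1    1.937 -2.169] pos [ 0.586 -0.174  0.215] hinge-frame [-0.124 -0.085  0.115] F [ 0.041 -0.936  0.377] open 5.2594524542326206e-05
axes in case frame (cols x,y,z)
 [[ 0.893  0.437  0.109]
 [-0.45   0.871  0.195]
 [-0.009 -0.223  0.975]]
lid (np.int64(3596), np.float64(0.8509138113902563), np.float64(0.816337712838022), array([0.84, 0.87]))
```

Emit:
{"method": "servo_tool", "body": {
  "commands": [0, 0, 0, -0.3, 0, -0.4, 0, 0, 0, 0, -0.3, 0, -0.4, 0, 0, 0, 0, -0.2, 0, -0.3, 0]
}}

```text
t: 10.1
tool_pos: [0.5767, -0.1742, 0.2026]
tool_rot: [-0.222, 0.04, -0.265]
contact_force: [-0.1, -1.0, 0.6]
opening: -0.0003
```

```bash
python3 st.py; python3 lid.py
```

```text
t 10.1 q [-0.824  0.401  1.648  1.085  1.936 -2.194] pos [ 0.577 -0.174  0.203] hinge-frame [-0.134 -0.083  0.103] F [-0.121 -1.041  0.62 ] open -0.00026043528555593317
axes in case frame (cols x,y,z)
 [[ 0.893  0.437  0.11 ]
 [-0.45   0.871  0.195]
 [-0.01  -0.223  0.975]]
lid (np.int64(3791), np.float64(0.7645984588936466), np.float64(0.7299542036207103), array([0.753, 0.784]))
```

Emit:
{"method": "servo_tool", "body": {
  "commands": [0, 0, 0, 0, 0, 0, 0, 0, 0, 0, 0, 0, 0, 0, 0, 0, 0, 0, 0, 0, 0]
}}

```text
t: 10.45
tool_pos: [0.5758, -0.1741, 0.2014]
tool_rot: [-0.222, 0.043, -0.265]
contact_force: [-1.4, -1.6, -0.3]
opening: -0.0002
```

```bash
python3 st.py; python3 lid.py
```

```text
t 10.45 q [-0.825  0.402  1.649  1.084  1.936 -2.195] pos [ 0.576 -0.174  0.201] hinge-frame [-0.134 -0.083  0.101] F [-1.435 -1.616 -0.261] open -0.00019922689563675524
axes in case frame (cols x,y,z)
 [[ 0.893  0.437  0.112]
 [-0.45   0.872  0.193]
 [-0.013 -0.223  0.975]]
lid (np.int64(3808), np.float64(0.7559065066867687), np.float64(0.7210438693313872), array([0.744, 0.776]))
```

```bash
python3 -c "
import cv2,glob
f=sorted(glob.glob('pics/f*.png'))[-1]; i=cv2.imread(f)[120:350,200:500]; cv2.imwrite('pics/z2.png',cv2.resize(i,None,fx=2.5,fy=2.5,interpolation=cv2.INTER_CUBIC))
from station import viewer
d=viewer.get_image('wrist'); cv2.imwrite('pics/w2.png',d['frame'][:,:,::-1])
d=viewer.get_image('side'); cv2.imwrite('pics/s2.png',d['frame'][:,:,::-1])"; python3 lid.py; python3 st.py
```

```text
lid (np.int64(3824), np.float64(0.7559420910580599), np.float64(0.7211054859024446), array([0.745, 0.776]))
t 10.65 q [-0.825  0.402  1.649  1.084  1.936 -2.195] pos [ 0.576 -0.174  0.201] hinge-frame [-0.134 -0.083  0.101] F [-1.269 -0.924 -1.341] open -0.00011284574125978465
axes in case frame (cols x,y,z)
 [[ 0.893  0.436  0.112]
 [-0.45   0.872  0.193]
 [-0.013 -0.223  0.975]]
```

View pics/z2.png

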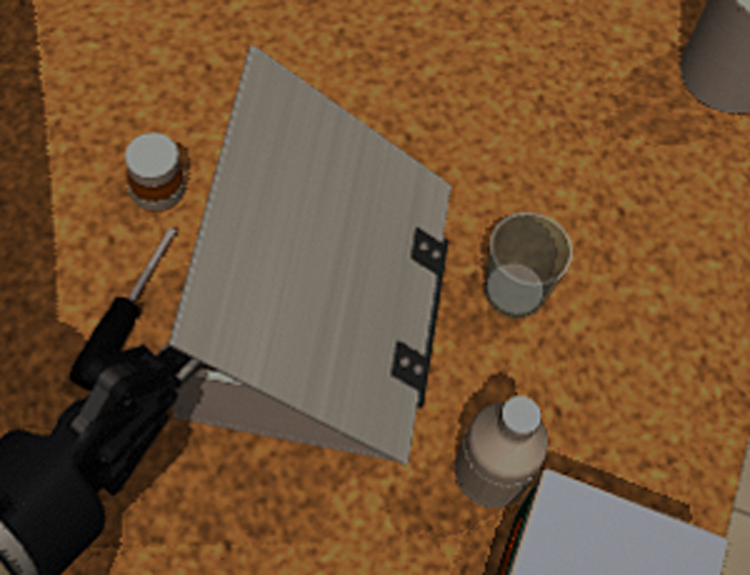

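View pics/w2.png

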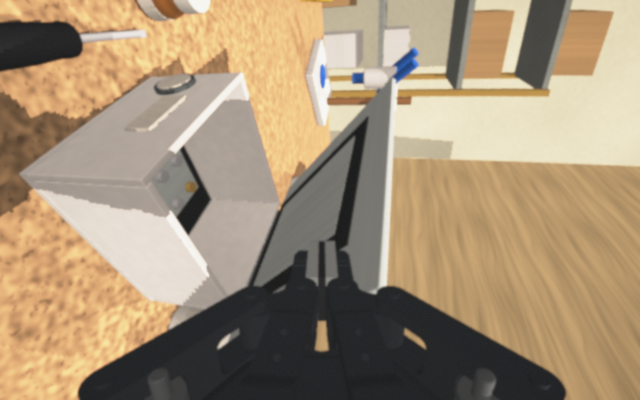

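Emit:
{"method": "servo_tool", "body": {
  "commands": [0, 0, 0, 0.1, -0.2, -0.3, 0, 0, 0, 0, 0.1, -0.3, -0.4, 0, 0, 0, 0, 0.1, -0.3, -0.4, 0, 0, 0, 0, -0.05, 0.05, -0.4, 0, 0, 0, 0, -0.05, 0.05, -0.4, 0, 0, 0, 0, -0.05, 0.05, -0.4, 0, 0, 0, 0, -0.05, 0.05, -0.4, 0, 0, 0, 0, -0.05, 0.05, -0.4, 0, 0, 0, 0, -0.05, 0.05, -0.4, 0, 0, 0, 0, -0.05, 0.05, -0.4, 0, 0, 0, 0, -0.05, 0.05, -0.4, 0, 0, 0, 0, -0.05, 0.05, -0.4, 0]
}}

```text
t: 11.85
tool_pos: [0.5698, -0.1877, 0.1524]
tool_rot: [-0.222, 0.043, -0.264]
contact_force: [-1.6, -0.8, -0.3]
opening: 0.0
```

```bash
python3 st.py; python3 lid.py
```

```text
t 11.85 q [-0.845  0.484  1.637  1.047  1.918 -2.27 ] pos [ 0.57  -0.188  0.152] hinge-frame [-0.143 -0.095  0.052] F [-1.572 -0.824 -0.305] open 4.822223981249572e-05
axes in case frame (cols x,y,z)
 [[ 0.893  0.436  0.111]
 [-0.45   0.872  0.193]
 [-0.013 -0.223  0.975]]
lid (np.int64(4131), np.float64(0.4811472280943684), np.float64(0.44607921359456276), array([0.469, 0.503]))
```

Emit:
{"method": "servo_tool", "body": {
  "commands": [0, 0, 0, -0.12, 0.06, -0.4, 0, 0, 0, 0, -0.12, 0.06, -0.4, 0, 0, 0, 0, -0.12, 0.06, -0.4, 0, 0, 0, 0, -0.12, 0.06, -0.4, 0, 0, 0, 0, -0.12, 0.06, -0.4, 0, 0, 0, 0, -0.12, 0.06, -0.4, 0, 0, 0, 0, -0.12, 0.06, -0.4, 0, 0, 0, 0, -0.12, 0.06, -0.3, 0, 0, 0, 0, -0.12, 0.06, -0.3, 0]
}}

```text
t: 12.8
tool_pos: [0.5584, -0.1879, 0.1144]
tool_rot: [-0.224, 0.042, -0.268]
contact_force: [0.7, -1.6, -1.8]
opening: -0.0001
```

```bash
python3 st.py; python3 lid.py
```

```text
t 12.8 q [-0.859  0.528  1.655  1.02   1.891 -2.332] pos [ 0.558 -0.188  0.114] hinge-frame [-0.154 -0.093  0.014] F [ 0.67  -1.56  -1.796] open -0.00010278462333263648
axes in case frame (cols x,y,z)
 [[ 0.891  0.439  0.112]
 [-0.453  0.87   0.196]
 [-0.012 -0.225  0.974]]
lid (np.int64(4043), np.float64(0.22954056010766144), np.float64(0.19405829897864893), array([0.216, 0.253]))
```

```bash
python3 -c "
import cv2,glob
f=sorted(glob.glob('pics/f*.png'))[-1]; i=cv2.imread(f)[120:350,200:500]; cv2.imwrite('pics/z3.png',cv2.resize(i,None,fx=2.5,fy=2.5,interpolation=cv2.INTER_CUBIC))
from station import viewer
d=viewer.get_image('wrist'); cv2.imwrite('pics/w3.png',d['frame'][:,:,::-1])"
```

```text
(no output)
```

View pics/z3.png

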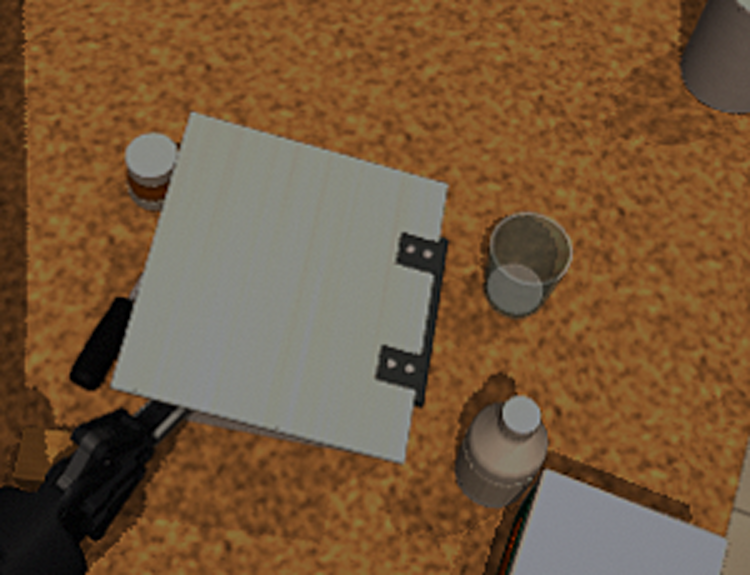

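View pics/w3.png

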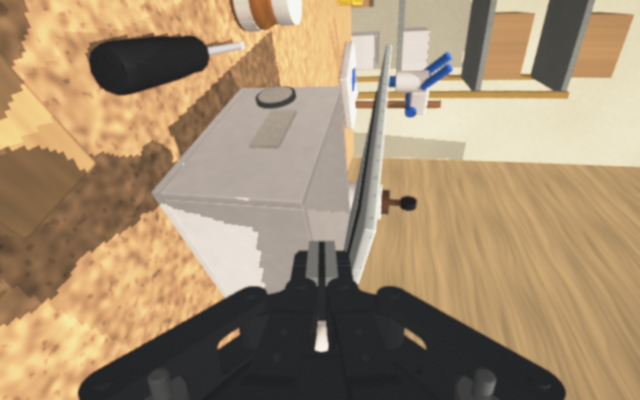

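Emit:
{"method": "servo_tool", "body": {
  "commands": [0, 0, 0, 0, 0.06, -0.25, 0, 0, 0, 0, 0, 0.06, -0.25, 0, 0, 0, 0, 0, 0.06, -0.25, 0, 0, 0, 0, 0, 0.06, -0.25, 0, 0, 0, 0, 0, 0.06, -0.25, 0, 0, 0, 0, 0, 0.06, -0.25, 0, 0, 0, 0, 0, 0.06, -0.25, 0, 0, 0, 0, 0, 0.06, -0.25, 0]
}}

```text
t: 13.7
tool_pos: [0.5571, -0.1872, 0.0921]
tool_rot: [-0.224, 0.044, -0.265]
contact_force: [-1.0, -2.5, -1.6]
opening: 0.0002
```

```bash
python3 st.py; python3 lid.py
```

```text
t 13.7 q [-0.859  0.565  1.651  1.009  1.877 -2.361] pos [ 0.557 -0.187  0.092] hinge-frame [-0.155 -0.092 -0.008] F [-1.041 -2.479 -1.605] open 0.00022691625674488262
axes in case frame (cols x,y,z)
 [[ 0.892  0.437  0.113]
 [-0.451  0.871  0.195]
 [-0.013 -0.225  0.974]]
lid (np.int64(2632), np.float64(0.09233931945435546), np.float64(0.06084872374149268), array([0.08 , 0.113]))
```

Emit:
{"method": "servo_tool", "body": {
  "commands": [0, 0, 0, 0, 0.05, -0.2, 0, 0, 0, 0, 0, 0.05, -0.2, 0, 0, 0, 0, 0, 0.05, -0.2, 0, 0, 0, 0, 0, 0.05, -0.2, 0, 0, 0, 0, 0, 0.05, -0.2, 0, 0, 0, 0, 0, 0.05, -0.2, 0, 0, 0, 0, 0, 0.05, -0.2, 0, 0, 0, 0, 0, 0.05, -0.2, 0, 0, 0, 0, 0, 0.05, -0.2, 0, 0, 0, 0, 0, 0.05, -0.2, 0]
}}

```text
t: 14.75
tool_pos: [0.558, -0.1864, 0.0712]
tool_rot: [-0.222, 0.041, -0.266]
contact_force: [-0.2, -0.3, 0.7]
opening: 0.0003
```

```bash
python3 st.py; cat > flat.py <<'E'
from lid import *
from station import viewer
d=viewer.get_image("scene"); P=(cloud(d)-H)@B.T; k=(d["depth"]>0)&(P[...,0]>-.195)&(P[...,0]<-.03)&(abs(P[...,1])<.1)&(P[...,2]>-.02)
A=P[k]; c=np.polyfit(-A[:,0],A[:,2],1); print("top face slope (rad)",c, len(A)); cv2.imwrite("pics/last.png",d["frame"][:,:,::-1])
E
python3 flat.py
```

```text
t 14.75 q [-0.858  0.603  1.643  1.005  1.861 -2.388] pos [ 0.558 -0.186  0.071] hinge-frame [-0.154 -0.092 -0.029] F [-0.237 -0.332  0.654] open 0.00034114627363318384
axes in case frame (cols x,y,z)
 [[ 0.892  0.438  0.11 ]
 [-0.451  0.871  0.194]
 [-0.011 -0.223  0.975]]
top face slope (rad) [0.    0.005] 9417
```

Emit:
{"method": "servo_tool", "body": {
  "commands": [0, 0, 0, 0.8, -1.7, -0.4, 0, 0, 0, 0, 0.9, -1.8, -0.3, 0, 0, 0, 0, 0.9, -1.8, -0.3, 0, 0, 0, 0, 0.9, -1.8, -0.1, 0, 0, 0, 0, 0, -1.8, 2, 0, 0, 0, 0, 0, -1.5, 3, 0, 0, 0, 0, 0, -1.5, 3, 0, 0, 0, 0, 0, -1.5, 3, 0, 0, 0, 0, 0, -1, 3, 0, 0, 0, 0, 0, 0, 0, 0, 0, 0, 0, 0, 0, 0, 0]
}}

```text
t: 15.9
tool_pos: [0.5632, -0.3075, 0.2308]
tool_rot: [-0.216, 0.046, -0.264]
contact_force: [0.5, 0.4, -0.2]
opening: -0.0002
```

```bash
python3 st.py; python3 flat.py
```

```text
t 15.9 q [-0.958  0.536  1.41   1.048  2.096 -2.152] pos [ 0.563 -0.307  0.231] hinge-frame [-0.173 -0.211  0.131] F [ 0.515  0.438 -0.201] open -0.0002137019329942377
axes in case frame (cols x,y,z)
 [[ 0.893  0.436  0.113]
 [-0.45   0.873  0.187]
 [-0.017 -0.218  0.976]]
top face slope (rad) [0.    0.005] 9422
```

View pics/last.png

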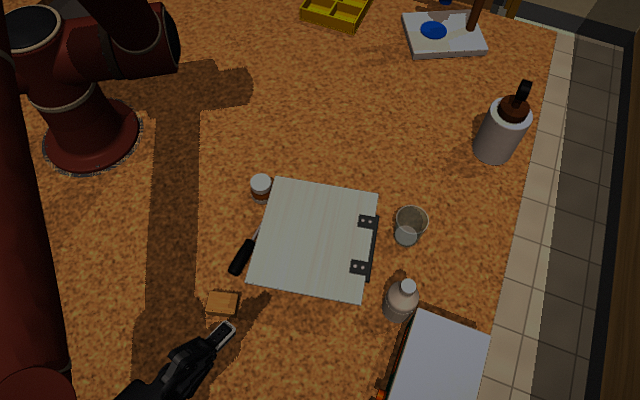

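The lid is shut (x 250–378, y 178–300 px) and the fingers are clear at (230,330). The jar, driver, box, beaker and bottle are still at their starting pixels. I'm handing the job in.

```bash
python3 -c "
from station import ticket
print(ticket.finish_job())"; python3 st.py | head -1
```

```text
the job is handed in; nothing more can be done
None
the job is handed in; nothing more can be done
```

The lid is shut and the job is handed in at about 15.9 s of the 58 s allowed; the hand-in gives no verdict.

**What I did**
- **Tip:** With the gripper closed, I pushed the lid forward from behind, near its right edge, until it started to fall at about 1.3 rad.
- **Catch:** I went around the right side and put the finger under the side overhang, backing away as the lid came down so the landing was soft. It came to rest on the finger at 0.72 rad, with the same angle in two pictures.
- **Lower:** I brought it down at roughly 0.15 to 0.25 rad/s. At about 0.06 rad I read 1.6 N downward on the tool, though a reading just before the catch was of similar size.
- **Clear:** I slid the finger out sideways below the lid and raised it beside the case.

**Last checks**
- **Lid angle:** the depth fit of the lid's top face gave a slope of 0.000 rad. Its height matches the 5 mm plate lying on the rim, and the fit was the same before and after I moved the finger away.
- **Tool and other things:** the tool is about 0.1 m to the side of the lid and 0.13 m above it. The jar, screwdriver, box, beaker and bottle look unmoved in the last picture. The stub block is hidden under the lid, so I could not check it at the end, but nothing went near it.

**Less certain**
- **Contact forces:** the force readings wander by about 1 to 2 N, so I confirmed the catch from the lid standing still in the pictures rather than from force. The highest reading I saw was under 3 N, but I only had readings between moves, so I did not measure any brief peak during the catch.

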